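Find the stamped job tray and push it to the dispatch rail

TASK

Check under both job trays, first the left one (as seen from the robot), then the right one: press the tray's front bar down nearly to the bench so that the tray rocks up on its front edge and shows its underside, hold it there a moment and let it back down flat. Then push the tray with the red stamp on its white underside across the bench until its back is flush against the yellow-striped dispatch rail, and leave the other tray about where it stands. Do not pick up a tray, and leave the bottle, the jar and the hand tool alone.

Things in the scene. Friction and masses are not known exactly. Their poses are not given: they have to be found in the camera images.
- tray_a: one of two look-alike open pale wooden job trays, loose, about 0.45 kg: 100 mm deep (its x) by 130 mm wide (its y), walls 50 mm high, 6 mm thick, filled to 24 mm with a dark pad in which ring blanks are fixed; a steel bar stands off its front. Only one of the two has the red stamp underneath. Origin: centre of its underside; x points to its back (away from the robot), z up
- tray_b: one of two look-alike open pale wooden job trays, loose, about 0.45 kg: 100 mm deep (its x) by 130 mm wide (its y), walls 50 mm high, 6 mm thick, filled to 24 mm with a dark pad in which ring blanks are fixed; a steel bar stands off its front. Only one of the two has the red stamp underneath. Origin: centre of its underside; x points to its back (away from the robot), z up
- stamp (a point): centre of the stamp, a red disc 76 mm across with a white stripe, in the middle of the underside of the tray that has it; unseen while that tray lies flat
- tray_a_front (a point): middle of tray_a's front bottom edge (towards the robot), on the bench: the edge it rocks on when the bar is pressed; let go, it drops back flat
- tray_a_back (a point): middle of tray_a's back bottom edge (away from the robot)
- tray_a_bar (a point): centre of tray_a's front bar, on its axis: round, 10 mm thick, 50 mm wide along the tray's y, carried by two slanted arms 40 mm in front of the front face, its axis 75 mm above the bench. Pressing it down (4 to 8 N) rocks the tray up about its front bottom edge; the bar meets the bench at about 1.02 rad of tilt
- tray_b_front (a point): middle of tray_b's front bottom edge (towards the robot), on the bench: the edge it rocks on when the bar is pressed; let go, it drops back flat
- tray_b_back (a point): middle of tray_b's back bottom edge (away from the robot)
- tray_b_bar (a point): centre of tray_b's front bar, on its axis: round, 10 mm thick, 50 mm wide along the tray's y, carried by two slanted arms 40 mm in front of the front face, its axis 75 mm above the bench. Pressing it down (4 to 8 N) rocks the tray up about its front bottom edge; the bar meets the bench at about 1.02 rad of tilt
- rail: the dispatch rail: fixed aluminium bar with yellow stripes, 700 mm long (its y), 25 mm thick, 30 mm high, lying across the bench beyond the trays. Origin: middle of the foot of the face that looks to the robot; x points away from the robot, square to that face
- flux: small green bottle with yellow cap, 30 mm across, 75 mm high, loose, standing between the trays; origin at its base
- jar: white jar with steel lid, 56 mm across, 60 mm high, loose, to the left of the trays; origin at its base
- graver: dark wooden mushroom-shaped hand tool standing on its 40 mm head, 85 mm high, loose, to the right of the trays; origin at its base
Things that resemble listed ones, but are neither listed nor needed, are in the scene too. What is shaped like the tray_a but orange or purple is not meant.

How it is judged:
On the way, in this order (a step that is already met when the one before it is completed fails the run):
1. the left tray is rocked up on its front edge by more than 0.75 rad, the other lying flat (((world y of tray_a above 0 m and (angle between tray_a's own z axis and vertical above 0.75 rad and height (world z) of tray_a_front below 0.015 m and angle between tray_b's own z axis and vertical below 0.1 rad)) or (world y of tray_b above 0 m and (angle between tray_b's own z axis and vertical above 0.75 rad and height (world z) of tray_b_front below 0.015 m and angle between tray_a's own z axis and vertical below 0.1 rad)))), for 0.3 s.
2. then the right tray likewise, the left one lying flat again (((world y of tray_a below 0 m and (angle between tray_a's own z axis and vertical above 0.75 rad and height (world z) of tray_a_front below 0.015 m and angle between tray_b's own z axis and vertical below 0.1 rad)) or (world y of tray_b below 0 m and (angle between tray_b's own z axis and vertical above 0.75 rad and height (world z) of tray_b_front below 0.015 m and angle between tray_a's own z axis and vertical below 0.1 rad)))), for 0.3 s.
3. the stamped tray stands flat with its back against the dispatch rail (x of tray_a_back in the frame of rail above -0.008 m and angle between the x axis of tray_a and the x axis of rail, either way round below 0.1 rad and angle between tray_a's own z axis and vertical below 0.05 rad and y of tray_a_back in the frame of rail between -0.285 and 0.285 m), for 0.2 s.
At the end, for the whole second after the job is handed in: The stamped tray lies flat and at rest, its back bottom edge within 8 mm of the rail's face and square to it within 0.1 rad, within the rail's length; the other tray lies flat within 60 mm of where it started (all of step 3 and linear speed of tray_a below 0.01 m/s and angle between tray_b's own z axis and vertical below 0.05 rad and distance of tray_b from where it was at the start of the episode below 0.06 m); the robot touches nothing.
It fails at once if a tray is lifted off the bench (its front bottom edge more than 20 mm up) (height (world z) of any of tray_a_front, tray_b_front above 0.02 m).
It fails at once if a tray is tipped right over (more than 1.2 rad) (angle between any of tray_a, tray_b's own z axis and vertical above 1.2 rad).
It fails at once if the bottle, the jar or the hand tool is moved by more than 20 mm or knocked over (distance of any of flux, jar, graver from where it was at the start of the episode above 0.02 m or angle between any of flux, jar, graver's own z axis and vertical above 0.4 rad).
It also fails if it takes over 67 s, if anything falls off the work surface, if the arm or the gripper's body presses on something with over 40 N, if the wrist force passes 120 N, or if a joint passes its speed limit or range.

ROBOT

A 6-joint arm with a two-finger parallel gripper is mounted at the origin on the work surface. World frame = base frame: x ahead of the robot, y to its left, z up, the work surface at z = 0. Lengths are in m, angles in rad, forces in N, time in s.
With the tool pointing down it reaches from about 0.3 to 0.875 m from the base axis. Payload 6.4 kg.
Tool frame: the origin (TCP) lies midway between the tips of the shut fingers; the grasp point (between the pads) lies 19 mm behind it; z points along the fingers, y is the line along which they close (so a half turn about z gives the same grasp; the last joint's range is limited). The gripper opens to 85 mm and grips with 20 to 120 N. Pads are 22 mm wide; open, the fingers measure 114 mm over their backs; the gripper's body (76 mm by 85 mm) begins 54 mm behind the grasp point. The pads swing forward as they close: fully open they stand 13 mm farther back than shut.
Start: joints at [-1.433, 0.181, 1.607, -0, 1.354, -0.206], TCP at [0.194, -0.541, 0.231] pointing down, gripper open.
Joint ranges: [-2.99, 2.99], [-0.89, 2.07], [0.3, 2.58], [-1.14, 4.28], [0, 2.63], [-3.12, 3.12]. Speed limits (rad/s): [2.57, 2.57, 3.01, 3.14, 3.14, 3.14].

INTERFACE

Orientations are given as a unit quaternion [w, x, y, z].
In Python, from bench import status, camera, ctrl gives the robot as it stands. The module is installed in compiled form; this text tells all that it offers.
- The arm moves only by the shell command python3 -m handwheel 'ROWS'. ROWS is JSON, a list that holds one entry, the list of rows, each a list of 7 numbers: the opening, from -1 (shut) to 1 (fully open), then the shift along the tool's x, y, z in cm, then the turn, a rotation vector about the tool's x, y, z in degrees. A call has 1 to 10 rows; each row is the pose to reach, as a shift and turn from the pose commanded when the call began, along the tool's axes at that moment; what a row does not reach only later rows make up. A row lasts 1/8 s, in which the tool goes at most 62.5 mm and 10.7 degrees, less where a joint would pass 70% of its speed; a pose out of reach is approached as far as the arm can. A call with a gripper value outside its range is refused whole. The fingers move at their own pace and stop on an object; the grip force is fixed at half the most. Time passes only in rows, so rows that repeat a pose let the fingers close. It gives the time, the measured TCP pose, the force, the opening and the grip force at its end, in the units of the state.
- status.get_obs(): the state, without advancing time (a new reading comes with each control period).
- camera(name): name is "scene" or "top" or "wrist"; returns a dict with "frame" (384x512x3 uint8, blue, green, red), "depth" (384x512 float32, m along the optical axis (not along the pixel's ray), 0 where there is no reading), "fx", "fy", "cx", "cy" (pixels), "dist" ([k1, k2, p1, p2, k3] as OpenCV has them; the pictures are not rectified), "extrinsics" (4x4, takes a point from camera to world coordinates); the wrist camera has in their place "hand_eye" (4x4, takes a point from camera to tool coordinates, whose origin is the TCP and whose axes are the flange's). Camera axes: x right, y down, z forward; pixel columns grow to the right and rows downward; lengths in m; the calibration is good to about 2 mm. A picture is of the moment at which its call begins: read the wrist's pose just before it.
- ctrl.hand_in(): hands the job in; it is judged then, once.
The state is a dict: "time_s": time; "q": joint angles; "dq": joint speeds; "joint_efforts": joint torques, N m; "eef_pos": TCP position; "eef_rot": TCP orientation; "wrist_force": force on the tool from outside, world axes, zero at the start; "torque": the same for the moment, N m; "opening": opening from 0.0 (shut) to 1.0 (fully open); "grasp_force": force on a finger pad.
Only numpy, scipy, OpenCV 4.12 (cv2) and the standard library are available. Lean on these libraries where they do the work, as an engineer would, in place of code of your own. Each camera call takes 0.05 s, during which the arm holds its last target. There are 200 camera calls.

## Working session

There is one attempt and no reset: what is moved stays moved. The work goes in short steps, Python scripts to look and compute and a shell command to move; the robot and the scene stay as the last step left them, time stands still between calls to the robot, and variables do not carry over. Pictures are saved under pics/ and viewed, at most 10 in all, crops included, and the job is handed in when it is done.

```bash
mkdir -p pics
cat > h.py <<'E'
import numpy as np, cv2
from bench import status, camera, ctrl
from scipy.spatial.transform import Rotation as R
def pts(c,T=None):
    h,w=c["depth"].shape
    K=np.array([[c["fx"],0,c["cx"]],[0,c["fy"],c["cy"]],[0,0,1]])
    u,v=np.meshgrid(np.arange(w),np.arange(h))
    p=cv2.undistortPoints(np.stack([u,v],-1).reshape(-1,1,2).astype(np.float64),K,np.array(c["dist"],float)).reshape(h,w,2)
    P=np.dstack([p*c["depth"][...,None],c["depth"]])
    T=np.array(c["extrinsics"]) if T is None else T
    return P@T[:3,:3].T+T[:3,3]
def obs():
    o=status.get_obs(); q=o["eef_rot"]
    return o,R.from_quat([q[1],q[2],q[3],q[0]])
E
python3 - <<'E'
from h import *
o,r=obs(); print(o); print(r.as_matrix().round(3))
for n in("scene","top"):
    c=camera(n); cv2.imwrite(f"pics/{n}0.png",c["frame"]); np.savez(f"{n}0.npz",P=pts(c),f=c["frame"]); print(n,np.array(c["extrinsics"]).round(3).tolist(),c["fx"])
E
```

```text
{'time_s': 0.0, 'q': array([-1.43329878e+00,  1.81559676e-01,  1.60800531e+00, -1.85047076e-05,
        1.35378390e+00, -2.06282993e-01]), 'dq': array([ 0.00056893, -0.0002082 , -0.00112711, -0.00152056,  0.00014392,
       -0.00128927]), 'joint_efforts': array([ 5.30362249e-04, -4.44876409e+01, -3.51330435e+01, -1.99428164e-04,
        9.20821389e-03,  1.30756419e-05]), 'eef_pos': array([ 0.19374635, -0.5407924 ,  0.23037497]), 'eef_rot': array([-8.77908984e-04,  9.85262484e-01,  1.71046971e-01,  2.11666589e-05]), 'wrist_force': array([ 0.42247844,  0.16675411, -0.42743439]), 'torque': array([ 0.00798387, -0.00886306, -0.00676317]), 'grasp_force': 0.0, 'opening': 1.0012684371394023}
[[ 0.941  0.337 -0.   ]
 [ 0.337 -0.941  0.002]
 [ 0.    -0.002 -1.   ]]
scene [[0.505, 0.56, -0.657, 1.369], [0.863, -0.332, 0.381, -0.505], [-0.005, -0.759, -0.651, 0.902], [0.0, 0.0, 0.0, 1.0]] 451.68692569243706
top [[0.016, -0.994, 0.11, 0.378], [-1.0, -0.016, 0.002, 0.003], [-0.0, -0.11, -0.994, 1.317], [0.0, 0.0, 0.0, 1.0]] 416.9487328464536
```

View pics/scene0.png

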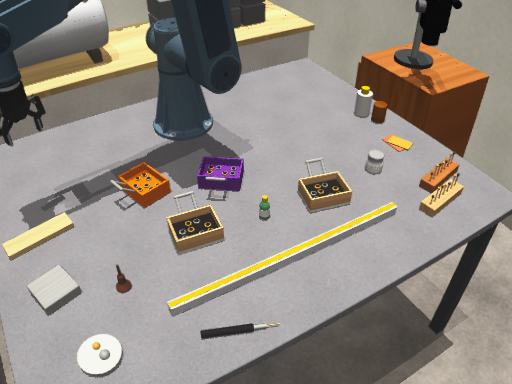

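View pics/top0.png

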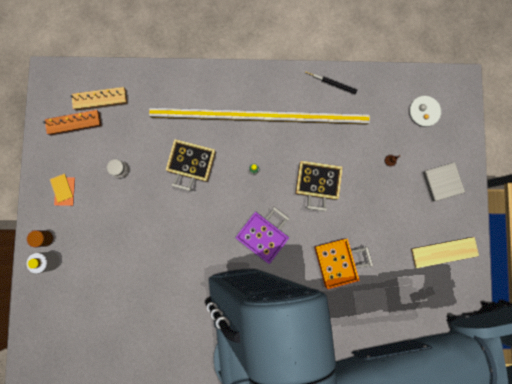

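Top view: the left tray is at (190,160), the right one at (319,180), the bottle at (254,168) and the rail at row ~115. The purple decoy (262,237) and the orange one (337,262) stand on the robot side.

Run:
```python
from h import *
d=np.load("top0.npz"); P=d["P"]; f=d["f"]
def box(sl,lo,hi,name):
    p=P[sl].reshape(-1,3); m=(p[:,2]>lo)&(p[:,2]<hi); q=p[m]
    r=cv2.minAreaRect(q[:,:2].astype(np.float32)*1000); print(name,len(q),np.round(r[0]),np.round(r[1]),round(r[2],1),np.percentile(q[:,2],[5,50,95]).round(3), "corners",cv2.boxPoints(r).round().tolist())
box(np.s_[130:183,155:225],.035,.058,"L tray")
box(np.s_[155:201,285:355],.035,.058,"R tray")
box(np.s_[172:196,165:205],.06,.1,"L bar")
box(np.s_[194:216,295:340],.06,.1,"R bar")
box(np.s_[95:130,140:380],.02,.045,"rail")
box(np.s_[155:180,240:268],.02,.1,"flux")
box(np.s_[150:185,100:135],.03,.1,"jar")
box(np.s_[145:175,375:405],.02,.1,"graver")
box(np.s_[200:270,225:300],.03,.1,"purple")
box(np.s_[225:295,305:380],.03,.1,"orange")
```

```text
L tray 396 [594. 197.] [131. 118.] 76.3 [0.038 0.049 0.055] corners [[521.0, 148.0], [635.0, 120.0], [666.0, 247.0], [552.0, 275.0]]
R tray 398 [ 538. -202.] [131. 115.] 83.1 [0.037 0.05  0.055] corners [[473.0, -260.0], [588.0, -274.0], [604.0, -144.0], [489.0, -130.0]]
L bar 95 [524. 215.] [57. 30.] 76.0 [0.062 0.078 0.083] corners [[503.0, 191.0], [532.0, 184.0], [546.0, 239.0], [516.0, 246.0]]
R bar 97 [ 466. -192.] [56. 31.] 78.7 [0.063 0.078 0.083] corners [[445.0, -217.0], [476.0, -223.0], [486.0, -168.0], [456.0, -162.0]]
rail 1864 [750. -17.] [699.  32.] 89.1 [0.024 0.031 0.035] corners [[729.0, -366.0], [760.0, -366.0], [772.0, 333.0], [740.0, 333.0]]
flux 84 [578.  -1.] [28. 29.] 35.9 [0.03  0.051 0.078] corners [[558.0, 2.0], [575.0, -21.0], [597.0, -5.0], [580.0, 18.0]]
jar 270 [571. 421.] [50. 52.] 5.1 [0.034 0.06  0.064] corners [[544.0, 444.0], [549.0, 393.0], [599.0, 397.0], [594.0, 449.0]]
graver 64 [ 617. -438.] [21. 19.] 87.7 [0.022 0.046 0.082] corners [[607.0, -447.0], [626.0, -448.0], [627.0, -428.0], [608.0, -427.0]]
purple 546 [385. -43.] [130. 145.] 53.4 [0.031 0.051 0.08 ] corners [[288.0, -52.0], [404.0, -138.0], [482.0, -34.0], [366.0, 52.0]]
orange 684 [ 299. -279.] [131. 146.] 15.6 [0.031 0.05  0.08 ] corners [[216.0, -226.0], [255.0, -367.0], [381.0, -332.0], [342.0, -191.0]]
```

```bash
cat >> h.py <<'E'
def go(x,y,z,yaw):
    o,r=obs(); t=np.array([x,y,z])
    g=R.from_euler("z",yaw,degrees=True)*R.from_euler("x",180,degrees=True)
    print("t",round(o["time_s"],2),"pos",o["eef_pos"].round(4),"F",o["wrist_force"].round(1),"shift cm",(r.inv().apply(t-o["eef_pos"])*100).round(2),"turn",np.degrees((r.inv()*g).as_rotvec()).round(1))
E
python3 -m handwheel '[[[-1,55.7,-60.5,7,0,0,33.7],[-1,55.7,-60.5,7,0,0,33.7],[-1,55.7,-60.5,7,0,0,33.7],[-1,55.7,-60.5,7,0,0,33.7],[-1,55.7,-60.5,7,0,0,33.7],[-1,55.7,-60.5,7,0,0,33.7],[-1,55.7,-60.5,7,0,0,33.7],[-1,55.7,-60.5,7,0,0,33.7],[-1,55.7,-60.5,7,0,0,33.7],[-1,55.7,-60.5,7,0,0,33.7]]]'
python3 -c "
from h import *
go(.515,.217,.16,-14)"
```

```text
time_s: 1.35
eef_pos: [0.4368, 0.0338, 0.1783]
eef_rot: [0.0, 0.993, -0.122, 0.0]
wrist_force: [1.0, -0.6, 0.4]
opening: 0.003
grasp_force: 0.0
t 1.35 pos [0.4368 0.0338 0.1783] F [ 1.  -0.6  0.4] shift cm [  3.16 -19.67   1.83] turn [ 0. -0.  0.]
```

```bash
python3 -m handwheel '[[[-1,3.2,-19.7,1.8,0,0,0],[-1,3.2,-19.7,1.8,0,0,0],[-1,3.2,-19.7,1.8,0,0,0],[-1,3.2,-19.7,1.8,0,0,0],[-1,3.2,-19.7,1.8,0,0,0]]]'
python3 - <<'E'
from h import *
go(.515,.217,.16,-14)
o,r=obs(); c=camera("wrist"); T=np.eye(4); T[:3,:3]=r.as_matrix(); T[:3,3]=o["eef_pos"]; T=T@np.array(c["hand_eye"])
P=pts(c,T); np.savez("w1.npz",P=P); cv2.imwrite("pics/w1.png",c["frame"]); print(np.array(c["hand_eye"]).round(3).tolist())
p=P.reshape(-1,3); q=p[(p[:,2]>.070)&(p[:,2]<.085)&(abs(p[:,1]-.217)<.06)&(abs(p[:,0]-.515)<.05)]
print(len(q)); rr=cv2.minAreaRect((q[:,:2]*1000).astype(np.float32)) if len(q) else 0; print(rr)
q=p[(p[:,2]>.042)&(p[:,2]<.056)&(abs(p[:,1]-.2)<.12)&(p[:,0]>.5)]; print(len(q), cv2.boxPoints(cv2.minAreaRect((q[:,:2]*1000).astype(np.float32))).round().tolist())
E
```

```text
time_s: 1.98
eef_pos: [0.5145, 0.2154, 0.1596]
eef_rot: [0.0, 0.993, -0.121, -0.001]
wrist_force: [-0.3, -0.9, -0.0]
opening: 0.0
grasp_force: 0.0
t 1.98 pos [0.5145 0.2154 0.1596] F [-0.3 -0.9 -0. ] shift cm [ 0.01 -0.17 -0.04] turn [0.1 0.1 0.1]
[[0.001, -0.949, -0.314, 0.08], [1.0, 0.001, -0.0, 0.0], [0.001, -0.314, 0.949, -0.143], [0.0, 0.0, 0.0, 1.0]]
953
((515.46875, 216.42636108398438), (58.72626495361328, 17.985332489013672), 76.16854095458984)
5126 [[521.0, 148.0], [633.0, 121.0], [664.0, 248.0], [552.0, 275.0]]
```

View pics/w1.png

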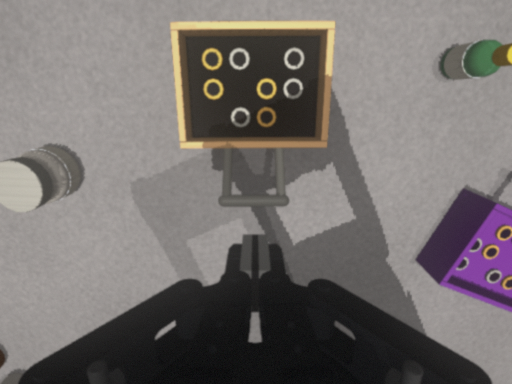

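The wrist picture shows the left tray at (255,85), its bar at (253,200) with arms at columns 225 and 280, and the closed fingertip at (255,250), so it is lined up with the bar. The bar measures about (0.513, 0.217), which agrees with the top view.

```bash
python3 -m handwheel '[[[-1,-0.1,-0.15,4,0,0,0],[-1,-0.1,-0.15,7.6,0,0,0],[-1,-0.1,-0.15,7.6,0,0,0]]]'
python3 -m handwheel '[[[-1,-0.7,0,0.8,0,0,0],[-1,-1.4,0,1.3,0,0,0],[-1,-2,0,1.9,0,0,0],[-1,-2.6,0,2.5,0,0,0],[-1,-3.1,0,3.2,0,0,0],[-1,-3.5,0,3.95,0,0,0],[-1,-3.9,0,4.7,0,0,0],[-1,-4.2,0,5.5,0,0,0],[-1,-4.4,0,6.35,0,0,0],[-1,-4.4,0,6.8,0,0,0]]]'
python3 -m handwheel '[[[-1,0,0,0,0,0,0],[-1,0,0,0,0,0,0],[-1,0,0,0,0,0,0],[-1,0,0,0,0,0,0]]]'
python3 - <<'E'
from h import *
c=camera("scene"); cv2.imwrite("pics/s1.png",cv2.resize(c["frame"][100:300,150:450],None,fx=2.5,fy=2.5))
np.savez("s1.npz",P=pts(c),f=c["frame"])
E
```

```text
time_s: 2.4
eef_pos: [0.5122, 0.2147, 0.0823]
eef_rot: [0.001, 0.992, -0.123, -0.003]
wrist_force: [0.9, 0.4, -0.5]
opening: -0.002
grasp_force: 0.0
time_s: 3.65
eef_pos: [0.4714, 0.2273, 0.0155]
eef_rot: [0.0, 0.993, -0.122, -0.0]
wrist_force: [-1.0, -0.4, 1.9]
opening: 0.0
grasp_force: 0.6
time_s: 4.15
eef_pos: [0.472, 0.2274, 0.0165]
eef_rot: [-0.0, 0.993, -0.122, 0.0]
wrist_force: [-0.8, -0.5, 0.8]
opening: -0.003
grasp_force: 0.6
```

View pics/s1.png

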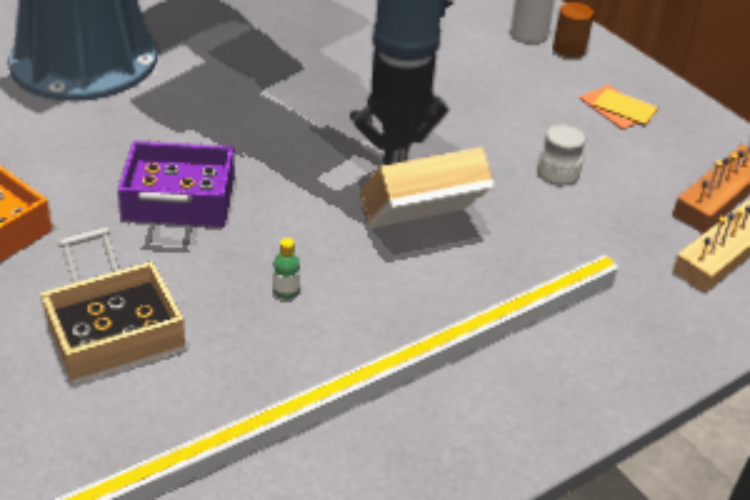

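The left tray is rocked up. Its underside shows as a white band at about (435,200) in the crop, with no red visible. I'll check the pixels, let it down along the arc and move to the right tray.

```bash
python3 - <<'E'
from h import *
d=np.load("s1.npz");f=d["f"][150:205,290:355];P=d["P"][150:205,290:355]
hsv=cv2.cvtColor(f,cv2.COLOR_BGR2HSV); m=((hsv[...,0]<8)|(hsv[...,0]>172))&(hsv[...,1]>110)&(hsv[...,2]>60); print("red",m.sum())
w=(hsv[...,1]<35)&(hsv[...,2]>150); print("white",w.sum())
q=P[w&(P[...,2]>.01)]; c=q.mean(0); n=np.linalg.svd(q-c)[2][2]; print("under plane normal",n.round(2),"tilt",np.arccos(abs(n[2])).round(2))
w2=(hsv[...,1]>60)&(hsv[...,2]>180)&(P[...,2]>.05); q=P[w2]; n=np.linalg.svd(q-q.mean(0))[2][2]; print("back wall",n.round(2), w2.sum(), "tilt", np.arcsin(abs(n[2])).round(2))
E
python3 -m handwheel '[[[-1,0.1,0,-0.8,0,0,0],[-1,0.4,0,-1.6,0,0,0],[-1,0.8,0,-2.5,0,0,0],[-1,1.4,0,-3.3,0,0,0],[-1,2,0,-4.1,0,0,0],[-1,2.6,0,-4.7,0,0,0],[-1,3.2,0,-5.3,0,0,0],[-1,3.8,0,-5.8,0,0,0],[-1,4.2,0,-6.4,0,0,0],[-1,4.2,0,-12.5,0,0,0]]]'
python3 -c "
from h import *
go(.458,-.192,.16,-8)"
```

```text
red 0
white 1441
under plane normal [ 0.65 -0.16 -0.74] tilt 0.73
back wall [ 0.63 -0.16 -0.76] 555 tilt 0.87
time_s: 5.45
eef_pos: [0.5089, 0.2163, 0.1373]
eef_rot: [0.002, 0.992, -0.122, -0.005]
wrist_force: [1.4, 1.7, -0.8]
opening: 0.002
grasp_force: 0.0
t 5.45 pos [0.5089 0.2163 0.1373] F [ 1.4  1.7 -0.8] shift cm [ 4.94 40.85 -2.14] turn [ 0.2  0.6 -6. ]
```

```bash
python3 -m handwheel '[[[-1,4.9,40.9,-2.1,0,0,-6],[-1,4.9,40.9,-2.1,0,0,-6],[-1,4.9,40.9,-2.1,0,0,-6],[-1,4.9,40.9,-2.1,0,0,-6],[-1,4.9,40.9,-2.1,0,0,-6],[-1,4.9,40.9,-2.1,0,0,-6],[-1,4.9,40.9,-2.1,0,0,-6],[-1,4.9,40.9,-2.1,0,0,-6],[-1,4.9,40.9,-2.1,0,0,-6]]]'
python3 - <<'E'
from h import *
o,r=obs(); c=camera("wrist"); T=np.eye(4); T[:3,:3]=r.as_matrix(); T[:3,3]=o["eef_pos"]; T=T@np.array(c["hand_eye"])
p=pts(c,T).reshape(-1,3); q=p[(p[:,2]>.070)&(p[:,2]<.085)&(abs(p[:,1]+.192)<.06)&(abs(p[:,0]-.458)<.05)]
print(len(q),cv2.minAreaRect((q[:,:2]*1000).astype(np.float32)))
q=p[(p[:,2]>.042)&(p[:,2]<.056)&(abs(p[:,1]+.2)<.12)&(p[:,0]>.46)]; b=cv2.boxPoints(cv2.minAreaRect((q[:,:2]*1000).astype(np.float32))); print(b.round().tolist())
b=b[np.argsort(b[:,0])]; bk=b[2:].mean(0); e=b[3]-b[2]; yaw=np.arctan2(-e[0],e[1]) if e[1]>0 else np.arctan2(e[0],-e[1])
u=np.array([np.cos(yaw),np.sin(yaw)]); bar=bk-140*u; print("yaw",np.degrees(yaw),"back",bk,"bar",bar)
go(*bar/1000,.0835,np.degrees(yaw))
d=pts(camera("top")); 
q=d[130:183,155:225].reshape(-1,3); q=q[(q[:,2]>.035)&(q[:,2]<.058)]; print("L",cv2.boxPoints(cv2.minAreaRect((q[:,:2]*1000).astype(np.float32))).round().tolist())
E
```

```text
time_s: 6.58
eef_pos: [0.4607, -0.1906, 0.1618]
eef_rot: [-0.001, 0.998, -0.07, -0.001]
wrist_force: [0.0, 0.3, -0.3]
opening: -0.0
grasp_force: 0.0
957 ((460.1474609375, -191.54383850097656), (59.234256744384766, 17.638460159301758), 81.46759796142578)
[[471.0, -259.0], [586.0, -274.0], [603.0, -144.0], [488.0, -129.0]]
yaw -7.369694 back [ 594.4652  -209.04604] bar [ 455.62173 -191.08809]
t 6.62 pos [ 0.4608 -0.1902  0.1618] F [-0.3  0.5 -0.1] shift cm [-0.49  0.17  7.83] turn [-0.1  0.1 -0.6]
L [[523.0, 147.0], [635.0, 120.0], [666.0, 248.0], [554.0, 275.0]]
```

```bash
python3 -m handwheel '[[[-1,-0.4,0.15,4,0,0,0],[-1,-0.4,0.15,7.8,0,0,0],[-1,-0.4,0.15,7.8,0,0,0]]]'
python3 -m handwheel '[[[-1,-0.7,0,0.8,0,0,0],[-1,-1.4,0,1.3,0,0,0],[-1,-2,0,1.9,0,0,0],[-1,-2.6,0,2.5,0,0,0],[-1,-3.1,0,3.2,0,0,0],[-1,-3.5,0,3.95,0,0,0],[-1,-3.9,0,4.7,0,0,0],[-1,-4.2,0,5.5,0,0,0],[-1,-4.4,0,6.35,0,0,0],[-1,-4.4,0,6.8,0,0,0]]]'
python3 -m handwheel '[[[-1,0,0,0,0,0,0],[-1,0,0,0,0,0,0],[-1,0,0,0,0,0,0],[-1,0,0,0,0,0,0]]]'
python3 - <<'E'
from h import *
c=camera("scene"); cv2.imwrite("pics/s2.png",cv2.resize(c["frame"][150:300,100:300],None,fx=3,fy=3))
f=c["frame"][180:270,150:260]; P=pts(c)[180:270,150:260]
hsv=cv2.cvtColor(f,cv2.COLOR_BGR2HSV); m=((hsv[...,0]<8)|(hsv[...,0]>172))&(hsv[...,1]>110)&(hsv[...,2]>60); print("red",m.sum())
w=(hsv[...,1]<35)&(hsv[...,2]>130)&(P[...,2]>.01); print("white",w.sum())
w2=(hsv[...,1]>60)&(hsv[...,2]>180)&(P[...,2]>.05); q=P[w2]; n=np.linalg.svd(q-q.mean(0))[2][2]; print("back wall",n.round(2), w2.sum(), "tilt", np.arcsin(abs(n[2])).round(2))
E
```

```text
time_s: 7.05
eef_pos: [0.4553, -0.1899, 0.0821]
eef_rot: [-0.002, 0.998, -0.069, -0.002]
wrist_force: [0.6, 0.4, 0.9]
opening: 0.003
grasp_force: 0.0
time_s: 8.3
eef_pos: [0.4132, -0.186, 0.0157]
eef_rot: [-0.0, 0.998, -0.07, -0.0]
wrist_force: [-0.9, 0.0, 1.9]
opening: -0.001
grasp_force: 0.7
time_s: 8.8
eef_pos: [0.4135, -0.1863, 0.0165]
eef_rot: [0.0, 0.998, -0.07, 0.0]
wrist_force: [-0.7, 0.6, 1.9]
opening: 0.002
grasp_force: 0.7
red 104
white 203
back wall [ 0.67 -0.1  -0.74] 721 tilt 0.83
```

View pics/s2.png

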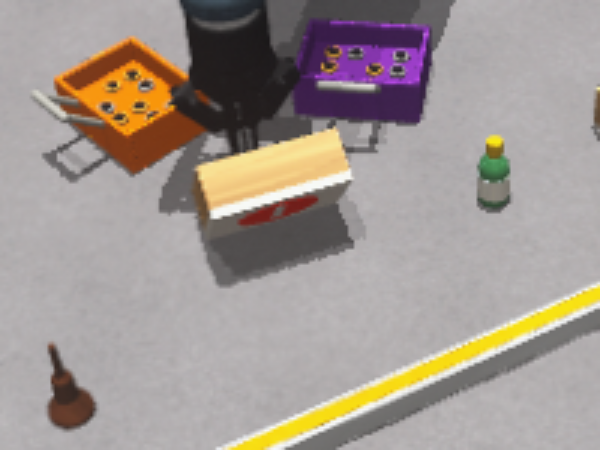

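The right tray is up and the red stamp with its white stripe shows at about (278,210) in the crop, so the right tray is the stamped one. I'll let it down, open the fingers and straddle the bar to push on the front wall.

```bash
python3 -m handwheel '[[[-1,0.1,0,-0.8,0,0,0],[-1,0.4,0,-1.6,0,0,0],[-1,0.8,0,-2.5,0,0,0],[-1,1.4,0,-3.3,0,0,0],[-1,2,0,-4.1,0,0,0],[-1,2.6,0,-4.7,0,0,0],[-1,3.2,0,-5.3,0,0,0],[-1,3.8,0,-5.8,0,0,0],[-1,4.2,0,-6.4,0,0,0],[-1,4.2,0,-12.5,0,0,0]]]'
python3 -m handwheel '[[[1,0,0,-2,0,0,0],[1,0,0,-2,0,0,0],[1,0,0,-2,0,0,0],[1,0,0,-2,0,0,0],[1,0,0,-2,0,0,0],[1,0,0,-2,0,0,0]]]'
python3 - <<'E'
from h import *
o,r=obs(); c=camera("wrist"); T=np.eye(4); T[:3,:3]=r.as_matrix(); T[:3,3]=o["eef_pos"]; T=T@np.array(c["hand_eye"])
cv2.imwrite("pics/w2.png",c["frame"])
p=pts(c,T).reshape(-1,3); q=p[(p[:,2]>.042)&(p[:,2]<.056)&(abs(p[:,1]+.2)<.12)&(p[:,0]>.48)]; b=cv2.boxPoints(cv2.minAreaRect((q[:,:2]*1000).astype(np.float32)))
b=b[np.argsort(b[:,0])]; bk=b[2:].mean(0); e=b[3]-b[2]; yaw=np.arctan2(-e[0],e[1]) if e[1]>0 else np.arctan2(e[0],-e[1])
u=np.array([np.cos(yaw),np.sin(yaw)]); print("yaw",np.degrees(yaw),"back",bk,"front",bk-100*u)
go(*(bk-131*u)/1000,.022,np.degrees(yaw))
d=pts(camera("top"))[95:130,140:380].reshape(-1,3); q=d[(d[:,2]>.02)&(d[:,2]<.04)]
for lo in(-.35,-.27,-.2,-.13): s=q[(q[:,1]>lo)&(q[:,1]<lo+.07)]; print(lo,np.percentile(s[:,0],[1,4,50,96,99]).round(4))
E
```

```text
time_s: 10.1
eef_pos: [0.452, -0.1901, 0.1379]
eef_rot: [-0.003, 0.998, -0.07, -0.005]
wrist_force: [1.1, -0.5, 0.5]
opening: -0.001
grasp_force: 0.0
time_s: 10.85
eef_pos: [0.4547, -0.1919, 0.1608]
eef_rot: [-0.0, 0.998, -0.07, -0.0]
wrist_force: [-0.1, 0.4, -0.1]
opening: 0.998
grasp_force: 0.0
yaw -7.304612 back [ 596.16943 -208.91965] front [ 496.98102 -196.2052 ]
t 10.9 pos [ 0.4548 -0.192   0.1609] F [ 0.  -0.8  0.4] shift cm [ 1.15 -0.13 13.89] turn [-0.   0.  -0.7]
-0.35 [0.7306 0.7311 0.7418 0.7557 0.7564]
-0.27 [0.7348 0.7355 0.7457 0.7581 0.7601]
-0.2 [0.7359 0.7371 0.7485 0.7611 0.7623]
-0.13 [0.7368 0.7376 0.7478 0.7611 0.7622]
```

View pics/w2.png

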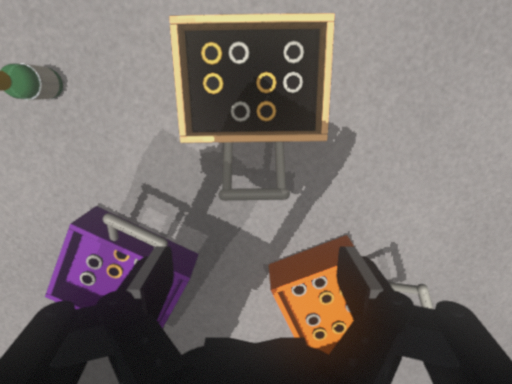

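The right tray is flat again and where it was: back edge at row 20, front at row 138, bar at row 195. Now I'll descend behind its front wall.

```bash
python3 -m handwheel '[[[1,1.1,-0.1,4,0,0,0],[1,1.1,-0.1,8,0,0,-0.5],[1,1.1,-0.1,11,0,0,-0.7],[1,1.1,-0.1,13.8,0,0,-0.7],[1,1.1,-0.1,13.8,0,0,-0.7]]]'
python3 -m handwheel '[[[1,0.8,0,0,0,0,0],[1,1.6,0,0,0,0,0],[1,2.2,0,0,0,0,0],[1,2.8,-0.1,0,0,0,0],[1,3.5,-0.2,0,0,0,-0.5],[1,4.3,-0.3,0,0,0,-1],[1,5.1,-0.4,0,0,0,-2],[1,5.9,-0.5,0,0,0,-2.8],[1,6.7,-0.6,0,0,0,-3.5],[1,6.7,-0.6,0,0,0,-3.5]]]'
python3 - <<'E'
from h import *
c=camera("top"); P=pts(c); p=P[80:205,285:355].reshape(-1,3); q=p[(p[:,2]>.042)&(p[:,2]<.056)&(p[:,0]>.52)]
b=cv2.boxPoints(cv2.minAreaRect((q[:,:2]*1000).astype(np.float32))); print(b.round().tolist())
go(.626,-.2,.022,-1)
cv2.imwrite("pics/t2.png",cv2.resize(c["frame"][80:280,230:430],None,fx=3,fy=3))
E
```

```text
time_s: 11.58
eef_pos: [0.4643, -0.1914, 0.0214]
eef_rot: [-0.001, 0.998, -0.064, -0.002]
wrist_force: [0.1, -0.5, 0.5]
opening: 0.997
grasp_force: 0.0
time_s: 12.82
eef_pos: [0.5345, -0.1952, 0.0234]
eef_rot: [0.0, 0.999, -0.033, 0.001]
wrist_force: [0.8, 0.1, -0.0]
opening: 1.001
grasp_force: 0.0
[[563.0, -135.0], [644.0, -194.0], [672.0, -156.0], [591.0, -97.0]]
t 12.88 pos [ 0.5341 -0.1951  0.0233] F [ 0.1 -0.5 -0.5] shift cm [ 9.2  -0.12  0.15] turn [ 0.  -0.1 -2.8]
```

View pics/t2.png

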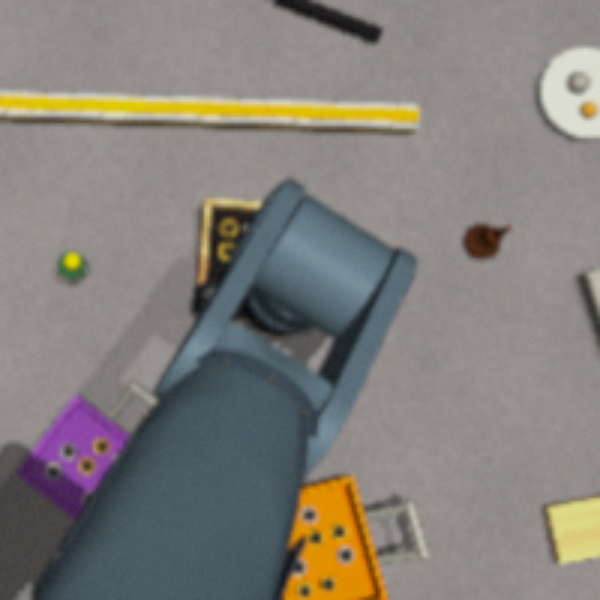

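The arm covers most of the tray in the top view, but its left back corner at (205,200) is visible and has moved forward and is squaring up. I'll measure with the wrist camera instead.

```bash
cat >> h.py <<'E'
def wr(name):
    o,r=obs(); c=camera("wrist"); T=np.eye(4); T[:3,:3]=r.as_matrix(); T[:3,3]=o["eef_pos"]; T=T@np.array(c["hand_eye"])
    cv2.imwrite(f"pics/{name}.png",c["frame"]); p=pts(c,T).reshape(-1,3)
    for n,lo,hi in(("tray",.044,.054),("rail",.02,.036)):
        for y in(-.25,-.22,-.19,-.16):
            s=p[(abs(p[:,1]-y)<.012)&(p[:,2]>lo)&(p[:,2]<hi)&(p[:,0]>(.60 if n=="tray" else .715))]
            if len(s)>5: print(n,y,len(s),np.percentile(s[:,0],[0,2,98,100]).round(4))
    q=p[(p[:,2]>.044)&(p[:,2]<.055)&(p[:,0]>.5)&(abs(p[:,1]+.2)<.12)]; print("y range",q[:,1].min(),q[:,1].max())
E
python3 -c "
from h import *
wr('w3')"
```

```text
tray -0.25 2777 [0.6    0.6014 0.6413 0.6424]
tray -0.22 1461 [0.6363 0.6369 0.6436 0.6442]
tray -0.19 1454 [0.6385 0.6388 0.6455 0.6462]
tray -0.16 1404 [0.6403 0.6407 0.6471 0.6478]
y range -0.2668074441602861 -0.13106877140341866
```

View pics/w3.png

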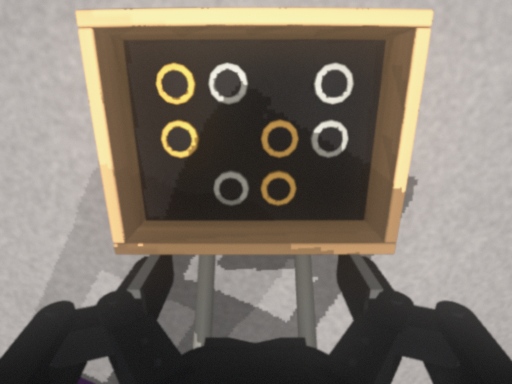

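The tray sits square against both fingertips (front edge at row 250, fingers at columns 155 and 360), with about 92 mm left to the rail.

```bash
python3 -m handwheel '[[[1,0.9,0,0,0,0,0],[1,1.8,-0.1,0,0,0,-0.5],[1,2.8,-0.1,0,0,0,-1],[1,3.8,-0.2,0,0,0,-1.5],[1,4.8,-0.2,0,0,0,-2],[1,5.8,-0.3,0,0,0,-2.5],[1,6.8,-0.4,0,0,0,-2.8],[1,7.6,-0.4,0,0,0,-2.8],[1,8.2,-0.4,0,0,0,-2.8],[1,8.5,-0.4,0,0,0,-2.8]]]'
python3 -c "
from h import *
wr('w4');go(.626,-.2,.022,-1)"
```

```text
time_s: 14.18
eef_pos: [0.6185, -0.1968, 0.0234]
eef_rot: [-0.0, 1.0, -0.009, -0.0]
wrist_force: [-3.6, 0.7, 0.6]
opening: 0.998
grasp_force: 1.7
tray -0.25 6745 [0.6057 0.6165 0.7267 0.7277]
tray -0.22 2719 [0.6143 0.6188 0.7277 0.7282]
tray -0.19 2311 [0.6289 0.6296 0.7282 0.7288]
tray -0.16 2749 [0.6066 0.6115 0.7287 0.7292]
rail -0.25 1707 [0.715  0.7152 0.7364 0.7369]
rail -0.22 1762 [0.715  0.7154 0.7365 0.737 ]
rail -0.19 1834 [0.715  0.7153 0.737  0.7376]
rail -0.16 1899 [0.715  0.7153 0.7376 0.7383]
y range -0.26385121968855996 -0.13187005257316078
t 14.22 pos [ 0.6188 -0.1969  0.0234] F [ 0.  -0.2 -1. ] shift cm [0.73 0.3  0.14] turn [ 0. -0. -0.]
```

```bash
python3 -m handwheel '[[[1,0.2,0,0,0,0,0],[1,0.4,0,0,0,0,0],[1,0.6,0,0,0,0,0],[1,0.75,0,0,0,0,0],[1,0.75,0,0,0,0,0]]]'
python3 -m handwheel '[[[1,0.1,0,0,0,0,0],[1,0.2,0,0,0,0,0],[1,0.2,0,0,0,0,0]]]'
python3 -c "
from h import *
wr('w5');go(.626,-.2,.022,-1)"
```

```text
time_s: 14.85
eef_pos: [0.625, -0.197, 0.0234]
eef_rot: [-0.0, 1.0, -0.009, -0.001]
wrist_force: [-7.7, -0.5, 4.3]
opening: 0.998
grasp_force: 3.7
time_s: 15.22
eef_pos: [0.6251, -0.1971, 0.0234]
eef_rot: [-0.0, 1.0, -0.008, -0.003]
wrist_force: [-16.5, -0.9, 10.6]
opening: 1.0
grasp_force: 7.9
tray -0.25 6723 [0.6123 0.6224 0.7333 0.7342]
tray -0.22 2726 [0.62   0.6252 0.7342 0.7348]
tray -0.19 2307 [0.6286 0.6364 0.7347 0.7354]
tray -0.16 2738 [0.6134 0.6183 0.7352 0.7359]
rail -0.25 2577 [0.715  0.7155 0.7424 0.7429]
rail -0.22 2622 [0.715  0.7154 0.7426 0.7433]
rail -0.19 2638 [0.715  0.7155 0.743  0.7438]
rail -0.16 2705 [0.715  0.7155 0.7438 0.7444]
y range -0.26420936558300445 -0.13215988007876328
t 15.28 pos [ 0.6251 -0.1971  0.0234] F [-15.7   0.2  10.7] shift cm [0.1  0.29 0.14] turn [-0.   0.4  0. ]
```

The force climbs with no further motion, so the tray is flush. I'll back off, rise and check.

```bash
python3 -m handwheel '[[[1,-0.4,0,0,0,0,0],[1,-1.2,0,0,0,0,0],[1,-2,0,0,0,0,0],[1,-2,0,-3,0,0,0],[1,-2,0,-8,0,0,0],[1,-2,0,-13,0,0,0],[1,-7,0,-16,0,0,0],[1,-12,0,-16,0,0,0],[1,-12,0,-16,0,0,0],[1,-12,0,-16,0,0,0]]]'
python3 - <<'E'
from h import *
wr('w6')
c=camera("top"); P=pts(c); cv2.imwrite("pics/t3.png",c["frame"])
for n,sl in(("L",np.s_[130:183,155:225]),):
    q=P[sl].reshape(-1,3); q=q[(q[:,2]>.035)&(q[:,2]<.058)]; print(n,cv2.boxPoints(cv2.minAreaRect((q[:,:2]*1000).astype(np.float32))).round().tolist())
E
```

```text
time_s: 16.52
eef_pos: [0.5082, -0.1952, 0.1839]
eef_rot: [0.0, 1.0, -0.009, 0.001]
wrist_force: [0.7, 0.1, 0.2]
opening: 1.0
grasp_force: 0.0
tray -0.25 522 [0.6338 0.6341 0.665  0.6673]
tray -0.22 333 [0.6213 0.6247 0.6403 0.6406]
tray -0.19 250 [0.6345 0.6347 0.6409 0.641 ]
tray -0.16 272 [0.6246 0.6281 0.6414 0.6415]
y range -0.26254122779103967 -0.13207130242459317
L [[522.0, 148.0], [635.0, 120.0], [666.0, 247.0], [553.0, 275.0]]
```

View pics/w6.png

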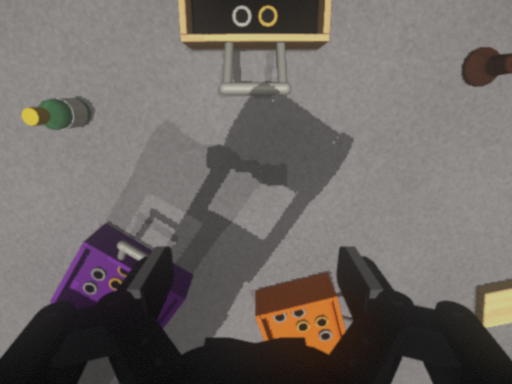

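View pics/t3.png

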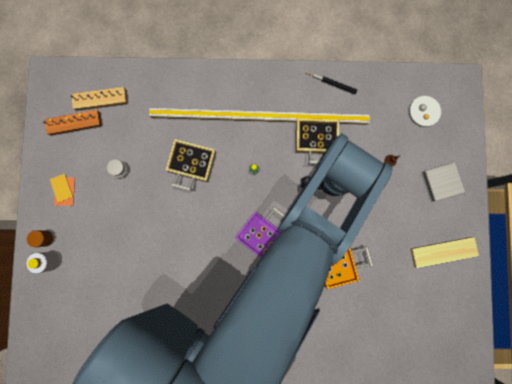

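The top view shows the stamped tray at (318,137), flush against the rail. The left tray, bottle, jar and graver haven't moved and the gripper is clear, so I'm handing in.

```bash
python3 -c "
from bench import ctrl
print(ctrl.hand_in())"
```

```text
the job is handed in; nothing more can be done
None
```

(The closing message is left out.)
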